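Seat the pump head on its dock pin

TASK

Mount the loose pump head on the steel dock: put its foot plate square along the dock's fence, pump over the dock's long end, and feel it along, lightly, until the hole in the plate drops over the locating pin and the plate lies fully home, flat on the base; then let go. Never press hard on the pin or the dock, and leave the beaker, jar and screwdriver alone.

Things in the scene. Friction and masses are not known exactly. Their poses are not given: they have to be found in the camera images.
- dock: Fixed stainless dock. Base plate 200 x 90 mm, 12 mm thick; origin on its underside, below the middle of a slot. x runs along the dock: the base reaches from x = -125 mm (long end) to +75 mm, and y from -45 to +45 mm. A fence 12 mm thick runs the whole length on the +y side: inner face at y = +31.5 mm, top at z = 32 mm.
- dock_slot (a point): Middle of the dock's slot, on the base's top face (12 mm above the dock's origin; axes as the dock). One fixed steel locating pin, 10 mm diameter, 14 mm tall, tip chamfered 1 mm, stands in the slot at y = 0 but anywhere from x = -18 to +18 mm: it was clamped there by hand, is not measured and does not move. Find it by eye and feel.
- pump: Loose pump head, 0.3 to 0.6 kg. Steel foot plate 140 x 60 x 6 mm (x, y, z); origin at the centre of its underside, z up. Black housing 40 x 40 mm centred at x = -25, y = 0, from z = 6 to 62 mm (grip it there); a clear rotor cover juts 12 mm from its -y side, 36 mm wide, z = 11 to 43 mm. Mounted, its x and y point along the dock's x and y, housing over the dock's long (-x) end.
- pump_hole (a point): Centre of the one hole (14 mm diameter, right through) in the foot plate, on the plate's underside: at x = +33 mm, y = 0, z = 0 of the pump; axes as the pump. Above the dock's origin it is 26 mm high when riding on the pin's tip and 12 mm when fully home. With the hole centred on the pin, 1.5 mm is left between plate and fence.
- beaker: Bystander: open glass beaker, 60 mm wide, 70 mm tall, origin under its centre. Leave alone.
- jar: Bystander: closed jar with a cap, 52 mm wide, 85 mm tall, origin under its centre. Leave alone.
- driver: Bystander: screwdriver lying flat, 170 mm long. Leave alone.
There are look-alikes about, which are no part of the job. Leave any blue look-alike of the dock alone.

How it is judged:
By the outcome, as a careful person would: the job done as asked, in the order asked, and still so for the second after the job is handed in, with the robot touching nothing.
It also fails if it takes over 67 s, if anything falls off the work surface, if the arm or the gripper's body presses on something with over 40 N, if the wrist force passes 120 N, or if a joint passes its speed limit or range.

ROBOT

A 6-joint arm with a two-finger parallel gripper is mounted at the origin on the work surface. World frame = base frame: x ahead of the robot, y to its left, z up, the work surface at z = 0. Lengths are in m, angles in degrees, forces in N, time in s.
With the tool pointing down it reaches from about 0.3 to 0.75 m from the base axis. Payload 8.5 kg.
Tool frame: the origin (TCP) lies on the centre line of the jaws, within the pads' length; the fingertips stand 17 mm ahead of it and the grasp point (between the pads) lies 2 mm behind it (env.tip_extent is the distance from the TCP to the fingertips, in m); z points along the fingers, y is the direction in which the jaws open and shut (so a half turn about z gives the same grasp; the last joint's range is limited). The gripper opens to 85 mm and grips with 20 to 120 N. Pads are 22 mm wide; open, the fingers measure 114 mm over their backs; the gripper's body (76 mm by 85 mm) begins 54 mm behind the grasp point. The pads swing forward as they close: fully open they stand 13 mm farther back than shut.
Start: joints at [-80.518, 21.807, 74.336, -0, 83.858, -12.336], TCP at [0.204, -0.511, 0.248] pointing down, gripper open.
Joint ranges: [-178.18, 178.18], [-50.72, 133.34], [12.68, 142.11], [-81.47, 261.47], [9.98, 163.14], [-165.26, 165.26]. Speed limits (degrees/s): [136.94, 136.94, 180, 180, 180, 180].

INTERFACE

Orientations are given as a 3x3 rotation matrix whose columns are the frame's x, y, z axes.
In Python, from rig import telemetry, get_image, camera_params, close_job, env gives the robot as it stands.
- The arm moves only by the tool apply_moves, never from a script. Its argument "motion" is a list of rows, each an object of numbers: "tx", "ty", "tz": the shift along the tool's x, y, z in cm; "turn": the turn about the tool's z in degrees; "jaw": the gripper's target within -1 to 1 (fully open at 1, half-way at 0, shut at -1). In form: [{"tx": .., "ty": .., "tz": .., "turn": .., "jaw": ..}, ...]. A call has 1 to 5 rows; each row is the pose to reach, as a shift and turn from the pose measured when the call began, along the tool's axes at that moment; what a row does not reach only later rows make up. A row lasts 1/12 s, in which the tool goes at most 41.7 mm and 7.16 degrees, less where a joint would pass 70% of its speed; a pose out of reach is approached as far as the arm can. A call with a gripper value outside its range is refused whole. The fingers move at their own pace and stop on an object; "squeeze" is the grip in N (left out, the last holds). Time passes only in rows, so rows that repeat a pose let the fingers close. It gives the time, the measured TCP pose, the force and the opening at its end, in the units of the state.
- telemetry.observe(): the state, without advancing time (a new reading comes with each control period).
- get_image(name): name is "side" or "top"; returns (picture, depth): 420x560x3 uint8, red, green, blue; 420x560 float32, m along the optical axis (not along the pixel's ray), 0 where there is no reading.
- camera_params(name): a dict with "fx", "fy", "cx", "cy" (pixels), "D" ([k1, k2, p1, p2, k3] as OpenCV has them; the pictures are not rectified), "rvec" (rotation vector, rad) and "tvec" (3), from world to camera coordinates, as OpenCV has them. Camera axes: x right, y down, z forward; pixel columns grow to the right and rows downward; lengths in m; the calibration is good to about 2 mm. A picture is of the moment at which its call begins. camera_params takes no time and is no camera call.
- close_job(): hands the job in, once; it reports no verdict.
The state is a dict: "time_s": time; "q": joint angles; "qvel": joint speeds; "joint_efforts": joint torques, N m; "position": TCP position; "tool_rot": TCP orientation; "ft_force": force on the tool from outside, world axes, zero at the start; "wrist_torque": the same for the moment, N m; "grip_width": finger opening in m.
Only numpy, scipy, OpenCV 4.12 (cv2) and the standard library are available. Lean on these libraries where they do the work, as an engineer would, in place of code of your own. Each camera call takes 0.05 s, during which the arm holds its last target. There are 200 camera calls.

## Working session

There is one attempt and no reset: what is moved stays moved. The work goes in short steps, Python scripts to look and compute and a tool call to move; the robot and the scene stay as the last step left them, time stands still between calls to the robot, and variables do not carry over. Pictures are saved under pics/ and viewed, about 8 in all and at most 12, crops included, and the job is handed in when it is done.

Besides the shell and the picture viewer there is one more tool, called as name(argument=value, ...) on one line, values as JSON. apply_moves: Moves the arm, as the interface text tells. Its arguments: {"type":"object","properties":{"motion":{"type":"array"},"squeeze":{"type":"number"}},"required":["motion"]}

```bash
mkdir -p pics; cat > h.py <<'E'
import numpy as np, cv2
from rig import telemetry, get_image, camera_params, close_job, env
def cam(n):
    p=camera_params(n);K=np.array([[p['fx'],0,p['cx']],[0,p['fy'],p['cy']],[0,0,1.]])
    R=cv2.Rodrigues(np.array(p['rvec'],float))[0];return K,np.array(p['D'],float),R,np.array(p['tvec'],float).ravel()
def ray(n,uv,z):
    K,D,R,t=cam(n);u=cv2.undistortPoints(np.array(uv,float).reshape(-1,1,2),K,D).reshape(-1,2)
    d=np.c_[u,np.ones(len(u))]@R;c=-R.T@t
    return c+d*((z-c[2])/d[:,2])[:,None]
def proj(n,P):
    K,D,R,t=cam(n);return cv2.projectPoints(np.array(P,float).reshape(-1,3),R,t,K,D)[0].reshape(-1,2)
def cloud(n,dep):
    K,D,R,t=cam(n);v,u=np.mgrid[:dep.shape[0],:dep.shape[1]]
    w=cv2.undistortPoints(np.c_[u.ravel(),v.ravel()].astype(float).reshape(-1,1,2),K,D).reshape(-1,2)
    P=np.c_[w,np.ones(len(w))]*dep.reshape(-1,1)
    return ((P-t)@R).reshape(*dep.shape,3)
def snap(n,f):
    i,d=get_image(n);cv2.imwrite('pics/'+f+'.png',i[:,:,::-1]);np.savez('pics/'+f,i=i,d=d);return i,d
E
python3 - <<'E'
from h import *
snap('top','t0');snap('side','s0')
for n in('top','side'):
    K,D,R,t=cam(n);print(n,-R.T@t,R[2])
s=telemetry.observe();print(s['position'],s['tool_rot'],s['ft_force'],s['grip_width'],s['time_s'],env.tip_extent)
E
```

```text
top [ 0.44466576 -0.11576055  1.09072811] [ 0.10552777  0.00327017 -0.99441098]
side [ 0.47117974 -0.81119698  0.57345332] [ 0.11219807  0.79341459 -0.59825152]
[ 0.20438048 -0.51037691  0.24776129] [[ 9.28362484e-01  3.71676008e-01 -2.06701667e-04]
 [ 3.71675954e-01 -9.28361628e-01  1.29364204e-03]
 [ 2.88921815e-04 -1.27779478e-03 -9.99999142e-01]] [-0.34648365 -0.2218661  -0.53784269] 0.08539673501146959 0.1 0.017
```

View pics/t0.png

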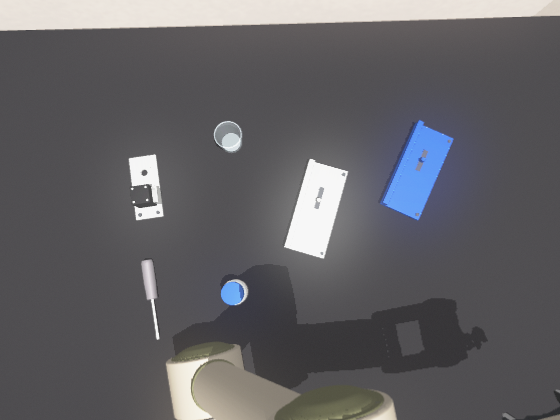

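View pics/s0.png

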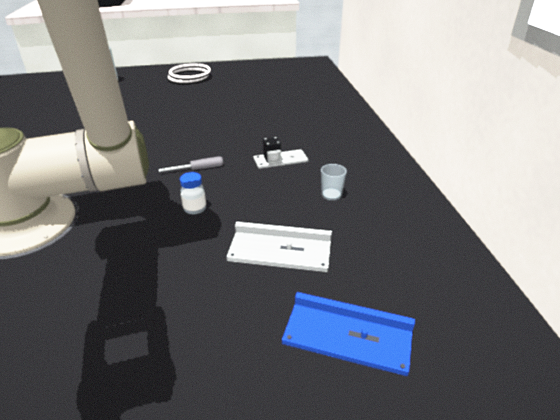

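The top view shows the pump at (146,188) with its hole at (144,172) and housing at (143,195). The steel dock is at (317,208), with its slot at (319,198) and its long end down. Possible mix-ups: the blue dock at (417,170), rejected by colour, and the jar with the blue cap at (234,292). There is only one pump. Next I'll measure it in a close crop.

```bash
python3 - <<'E'
from h import *
z=np.load('pics/t0.npz');i=z['i'];d=z['d'];P=cloud('top',d)
g=i.min(2)
def box(x0,y0,x1,y1,h):
    m=np.zeros_like(g);m[y0:y1,x0:x1]=(g[y0:y1,x0:x1]>110)
    c=max(cv2.findContours(m,0,2)[0],key=cv2.contourArea)
    b=cv2.boxPoints(cv2.minAreaRect(c));print(b.tolist());W=ray('top',b,h);print(W.round(4));
    e=np.diff(np.r_[W,W[:1]],axis=0);print(np.linalg.norm(e,axis=1),np.degrees(np.arctan2(e[:,1],e[:,0])),W.mean(0))
    return m
box(115,140,180,230,.006);box(270,145,360,270,.012)
# heights
for n,(x0,y0,x1,y1) in dict(p=(115,140,180,230),k=(270,145,360,270)).items():
    q=P[y0:y1,x0:x1].reshape(-1,3);print(n,np.histogram(q[:,2],bins=np.arange(-.01,.08,.006)))
a=cv2.resize(i[140:230,105:195],None,fx=4.4,fy=4.4,interpolation=2);b=cv2.resize(i[150:265,270:360],(400,511),interpolation=2)
c=np.zeros((511,800,3),np.uint8);c[:a.shape[0],:a.shape[1]]=a;c[:,400:]=b;cv2.imwrite('pics/c0.png',c[:,:,::-1])
E
```

```text
[[127.03079223632812, 157.2461700439453], [155.953857421875, 153.6307830810547], [163.84616088867188, 216.7692413330078], [134.923095703125, 220.38462829589844]]
[[0.6927 0.2336 0.006 ]
 [0.6992 0.1693 0.006 ]
 [0.5572 0.1517 0.006 ]
 [0.5509 0.2152 0.006 ]]
[0.06472821 0.14309916 0.06387211 0.14299342] [ -84.18098262 -172.94065227   95.70520038    7.40345026] [0.62500276 0.19244896 0.006     ]
[[281.3471374511719, 251.21974182128906], [308.8630676269531, 157.66558837890625], [369.1751403808594, 175.40443420410156], [341.6592102050781, 268.9585876464844]]
[[ 0.4748 -0.1051  0.012 ]
 [ 0.6799 -0.1711  0.012 ]
 [ 0.6365 -0.3027  0.012 ]
 [ 0.4333 -0.2345  0.012 ]]
[0.21540157 0.13854294 0.21437483 0.13586588] [ -17.84810935 -108.21893107  161.43713212   72.2137828 ] [ 0.55614229 -0.20334195  0.012     ]
p (array([ 128, 3420, 1491,  180,   17,   24,   20,   23,   85,   48,   20,
        217,  155,    0]), array([-0.01 , -0.004,  0.002,  0.008,  0.014,  0.02 ,  0.026,  0.032,
        0.038,  0.044,  0.05 ,  0.056,  0.062,  0.068,  0.074]))
k (array([ 225, 6192, 1158, 2639,  465,   13,  296,  220,    0,    0,    0,
          0,    0,    0]), array([-0.01 , -0.004,  0.002,  0.008,  0.014,  0.02 ,  0.026,  0.032,
        0.038,  0.044,  0.05 ,  0.056,  0.062,  0.068,  0.074]))
```

View pics/c0.png

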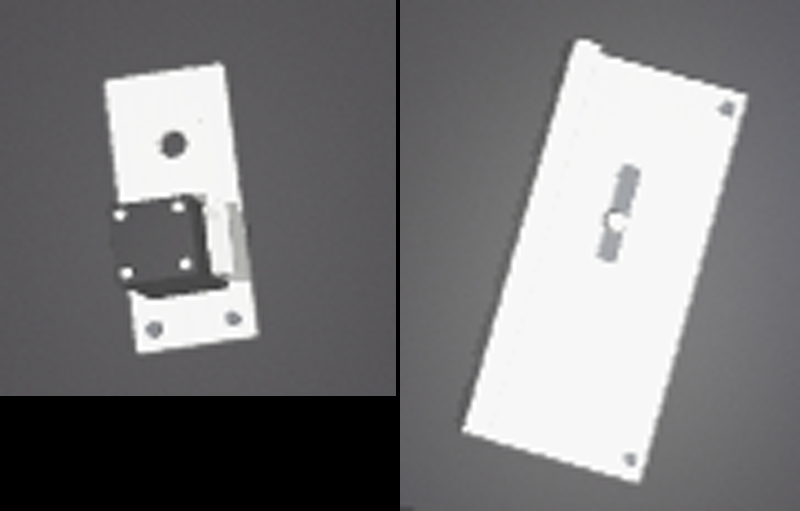

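The crop confirms the choice: the pump has one hole towards +x and its cover on -y, and the steel dock has its fence on the left. The pin is at about (319,200), near the middle of the slot. The dock threshold was too low, so I'll refine that.

```bash
python3 - <<'E'
from h import *
z=np.load('pics/t0.npz');i=z['i'];d=z['d'];P=cloud('top',d);g=i.min(2)
m=np.zeros_like(g);m[145:270,270:360]=g[145:270,270:360]>185
c=max(cv2.findContours(m,0,1)[0],key=cv2.contourArea)
W=ray('top',c.reshape(-1,2),.012)[:,:2].astype(np.float32)
r=cv2.minAreaRect(W);print('dock rect',r);
# right edge and lower/upper edges at z=.012, yaw from -y edge
b=cv2.boxPoints(cv2.minAreaRect(c));print(b.tolist())
q=P[145:270,270:360].reshape(-1,3);f=q[(q[:,2]>.027)&(q[:,2]<.04)]
print('fence',len(f),f.mean(0),cv2.fitLine(f[:,:2].astype(np.float32),2,0,.01,.01).ravel())
s=q[(q[:,2]>.008)&(q[:,2]<.016)];print('base',s.mean(0),cv2.minAreaRect(s[:,:2].astype(np.float32)))
print('slot ends',ray('top',[[321.3,187.3],[316.2,209]],.012),'pin',ray('top',[[318.8,200]],.026))
# pump
q=P[140:230,115:180].reshape(-1,3);t=q[(q[:,2]>.055)&(q[:,2]<.07)];print('hous',t.mean(0),cv2.minAreaRect(t[:,:2].astype(np.float32)))
hx=lambda u,v:(105+u/4.4,140+v/4.4)
print('hole',ray('top',[hx(173,144)],.006),'screws',ray('top',[hx(120,215),hx(178,207),hx(185,264),hx(126,273)],.062))
print('plate corners',ray('top',[hx(105,80),hx(222,65),hx(257,336),hx(138,352)],.006))
E
```

```text
dock rect ((0.5680574178695679, -0.18383179605007172), (0.09018278121948242, 0.20368993282318115), 72.53058624267578)
[[283.7454528808594, 246.90255737304688], [308.7935485839844, 158.09561157226562], [348.6011047363281, 169.32339477539062], [323.5530090332031, 258.1303405761719]]
fence 513 [ 0.57665593 -0.14640541  0.031674  ] [ 0.9532185  -0.3022821   0.5766559  -0.14640541]
base [ 0.56356216 -0.18780845  0.01187708] ((0.5665714740753174, -0.182310551404953), (0.0899253711104393, 0.2001875638961792), 72.50301361083984)
slot ends [[ 0.61283259 -0.19643678  0.012     ]
 [ 0.565096   -0.18368532  0.012     ]] pin [[ 0.58299571 -0.18905959  0.026     ]]
hous [0.60017308 0.18794842 0.06148126] ((0.600551962852478, 0.18861855566501617), (0.04037301614880562, 0.04061827436089516), 5.722316741943359)
hole [[0.65668742 0.19503114 0.006     ]] screws [[0.61201364 0.20411636 0.062     ]
 [0.61516518 0.17648099 0.062     ]
 [0.58762848 0.17304333 0.062     ]
 [0.58403039 0.20107652 0.062     ]]
plate corners [[0.69044948 0.22955521 0.006     ]
 [0.69667279 0.1703645  0.006     ]
 [0.55814582 0.15263005 0.006     ]
 [0.55164195 0.21206466 0.006     ]]
```

apply_moves(motion=[{"tx": 3.1, "ty": -2.5, "turn": -7, "jaw": 1}, {"tx": 6.2, "ty": -5, "turn": -14, "jaw": 1}, {"tx": 9.4, "ty": -7.5, "turn": -21, "jaw": 1}, {"tx": 12.5, "ty": -10, "turn": -28, "jaw": 1}, {"tx": 15.6, "ty": -12.5, "turn": -35, "jaw": 1}], squeeze=50)

```text
invalid input
```

apply_moves(motion=[{"tx": 3.1, "ty": -2.5, "tz": 0, "turn": -7, "jaw": 1}, {"tx": 6.2, "ty": -5, "tz": 0, "turn": -14, "jaw": 1}, {"tx": 9.4, "ty": -7.5, "tz": 0, "turn": -21, "jaw": 1}, {"tx": 12.5, "ty": -10, "tz": 0, "turn": -28, "jaw": 1}, {"tx": 15.6, "ty": -12.5, "tz": 0, "turn": -35, "jaw": 1}], squeeze=50)

```text
time_s: 0.52
position: [0.3031, -0.3345, 0.2477]
tool_rot: [[0.543, 0.84, -0.0], [0.84, -0.543, 0.002], [0.001, -0.001, -1.0]]
ft_force: [1.8, -1.0, -0.1]
grip_width: 0.0852
```

apply_moves(motion=[{"tx": 4, "ty": -0.2, "tz": 0, "turn": -7, "jaw": 1}, {"tx": 8, "ty": -0.4, "tz": 0, "turn": -14, "jaw": 1}, {"tx": 12, "ty": -0.6, "tz": 0, "turn": -21, "jaw": 1}, {"tx": 16, "ty": -0.9, "tz": 0, "turn": -28, "jaw": 1}, {"tx": 20, "ty": -1.1, "tz": 0, "turn": -35, "jaw": 1}])

```text
time_s: 0.93
position: [0.4028, -0.1585, 0.2479]
tool_rot: [[-0.043, 0.999, -0.001], [0.999, 0.043, 0.002], [0.002, -0.001, -1.0]]
ft_force: [0.9, -0.7, -0.6]
grip_width: 0.0854
```

apply_moves(motion=[{"tx": 3.4, "ty": 2.1, "tz": 0, "turn": -4.3, "jaw": 1}, {"tx": 6.8, "ty": 4.2, "tz": 0, "turn": -4.3, "jaw": 1}, {"tx": 10.1, "ty": 6.4, "tz": 0, "turn": -4.3, "jaw": 1}, {"tx": 13.5, "ty": 8.5, "tz": 0, "turn": -4.3, "jaw": 1}, {"tx": 16.9, "ty": 10.6, "tz": 0, "turn": -4.3, "jaw": 1}])

```text
time_s: 1.35
position: [0.5019, 0.017, 0.2481]
tool_rot: [[-0.118, 0.993, -0.001], [0.993, 0.118, 0.002], [0.002, -0.001, -1.0]]
ft_force: [1.0, -0.8, 0.1]
grip_width: 0.0857
```

apply_moves(motion=[{"tx": 3.2, "ty": 2.4, "tz": 0, "turn": 0, "jaw": 1}, {"tx": 6.4, "ty": 4.7, "tz": 0, "turn": 0, "jaw": 1}, {"tx": 9.6, "ty": 7.1, "tz": 0, "turn": 0, "jaw": 1}, {"tx": 12.7, "ty": 9.4, "tz": 0, "turn": 0, "jaw": 1}, {"tx": 15.87, "ty": 11.78, "tz": 0, "turn": 0, "jaw": 1}])

```text
time_s: 1.77
position: [0.6005, 0.1905, 0.2479]
tool_rot: [[-0.118, 0.993, -0.002], [0.993, 0.118, 0.002], [0.002, -0.002, -1.0]]
ft_force: [0.5, -0.3, 0.7]
grip_width: 0.0857
```

apply_moves(motion=[{"tx": 0, "ty": 0, "tz": 4, "turn": 0, "jaw": 1}, {"tx": 0, "ty": 0, "tz": 8, "turn": 0, "jaw": 1}, {"tx": 0, "ty": 0, "tz": 12, "turn": 0, "jaw": 1}, {"tx": 0, "ty": 0, "tz": 14.5, "turn": 0, "jaw": 1}, {"tx": 0, "ty": 0, "tz": 14.5, "turn": 0, "jaw": 1}])

```text
time_s: 2.18
position: [0.5974, 0.1905, 0.0969]
tool_rot: [[-0.118, 0.993, -0.013], [0.993, 0.118, 0.0], [0.002, -0.013, -1.0]]
ft_force: [-1.0, -0.2, -0.8]
grip_width: 0.0855
```

```bash
python3 - <<'E'
from h import *
i,d=get_image('side')
u=proj('side',[[.6,.188,.05]])[0].astype(int);print(u)
c=i[max(u[1]-90,0):u[1]+60,u[0]-100:u[0]+100];cv2.imwrite('pics/s1.png',cv2.resize(c,None,fx=4,fy=4)[:,:,::-1])
s=telemetry.observe();print(s['position'],s['q'])
E
```

```text
[270 144]
[0.59906584 0.19065054 0.10055405] [ 6.83656884e+00  3.72205339e+01  7.27763631e+01  1.22256859e-01
  7.04344501e+01 -4.16144465e-03]
```

View pics/s1.png

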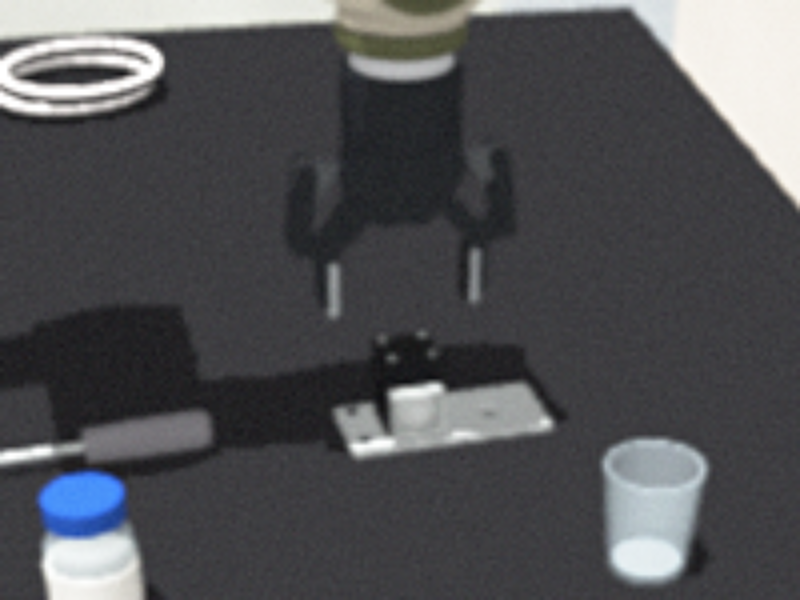

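The open jaws straddle the housing (crop 335–475 around 405), clear of the beaker and driver. Going down.

apply_moves(motion=[{"tx": -0.2, "ty": 0.1, "tz": 2, "turn": 0, "jaw": 1}, {"tx": -0.2, "ty": 0.1, "tz": 4, "turn": 0, "jaw": 1}, {"tx": -0.2, "ty": 0.1, "tz": 5.5, "turn": 0, "jaw": 1}, {"tx": -0.2, "ty": 0.1, "tz": 6.4, "turn": 0, "jaw": 1}, {"tx": -0.2, "ty": 0.1, "tz": 6.4, "turn": 0, "jaw": 1}])

```text
time_s: 2.65
position: [0.6, 0.1888, 0.0367]
tool_rot: [[-0.118, 0.993, -0.008], [0.993, 0.118, 0.001], [0.002, -0.008, -1.0]]
ft_force: [-0.8, -0.4, -0.2]
grip_width: 0.0853
```

apply_moves(motion=[{"tx": 0, "ty": 0, "tz": 0, "turn": 0, "jaw": 0.2}, {"tx": 0, "ty": 0, "tz": 0, "turn": 0, "jaw": 0}, {"tx": 0, "ty": 0, "tz": 0, "turn": 0, "jaw": -0.2}, {"tx": 0, "ty": 0, "tz": 0, "turn": 0, "jaw": -0.4}, {"tx": 0, "ty": 0, "tz": 0, "turn": 0, "jaw": -0.6}], squeeze=50)

```text
time_s: 3.07
position: [0.6007, 0.1889, 0.038]
tool_rot: [[-0.118, 0.993, -0.005], [0.993, 0.118, 0.001], [0.002, -0.005, -1.0]]
ft_force: [-0.1, -0.1, 7.0]
grip_width: 0.0395
```

apply_moves(motion=[{"tx": 0, "ty": 0, "tz": 0, "turn": 0, "jaw": -1}, {"tx": 0, "ty": 0, "tz": 0, "turn": 0, "jaw": -1}, {"tx": 0, "ty": 0, "tz": 0, "turn": 0, "jaw": -1}, {"tx": 0, "ty": 0, "tz": 0, "turn": 0, "jaw": -1}, {"tx": 0, "ty": 0, "tz": 0, "turn": 0, "jaw": -1}])

```text
time_s: 3.48
position: [0.6005, 0.1889, 0.038]
tool_rot: [[-0.118, 0.993, -0.006], [0.993, 0.118, 0.001], [0.002, -0.006, -1.0]]
ft_force: [-1.8, -1.0, 0.7]
grip_width: 0.0397
```

apply_moves(motion=[{"tx": 0, "ty": 0, "tz": -2, "turn": 0, "jaw": -1}, {"tx": 0, "ty": 0, "tz": -5, "turn": 0, "jaw": -1}, {"tx": 0, "ty": 0, "tz": -8.5, "turn": 0, "jaw": -1}, {"tx": 0, "ty": 0, "tz": -12, "turn": 0, "jaw": -1}, {"tx": 0, "ty": 0, "tz": -12, "turn": 0, "jaw": -1}])

```text
time_s: 3.9
position: [0.6036, 0.1891, 0.1647]
tool_rot: [[-0.118, 0.993, 0.005], [0.993, 0.118, 0.003], [0.002, 0.006, -1.0]]
ft_force: [0.4, -0.5, -3.0]
grip_width: 0.0395
```

apply_moves(motion=[{"tx": -2, "ty": -0.7, "tz": 0, "turn": 5, "jaw": -1}, {"tx": -5, "ty": -1.8, "tz": 0, "turn": 10, "jaw": -1}, {"tx": -8.4, "ty": -3, "tz": 0, "turn": 15, "jaw": -1}, {"tx": -11.8, "ty": -4.2, "tz": 0, "turn": 20, "jaw": -1}, {"tx": -15.2, "ty": -5.4, "tz": 0, "turn": 24.3, "jaw": -1}])

```text
time_s: 4.32
position: [0.5668, 0.0305, 0.1627]
tool_rot: [[0.304, 0.953, 0.003], [0.953, -0.304, 0.003], [0.004, 0.002, -1.0]]
ft_force: [1.4, -0.4, -5.1]
grip_width: 0.0394
```

apply_moves(motion=[{"tx": -4, "ty": 0.3, "tz": 0, "turn": 0, "jaw": -1}, {"tx": -8, "ty": 0.6, "tz": 0, "turn": 0, "jaw": -1}, {"tx": -12, "ty": 0.9, "tz": 0, "turn": 0, "jaw": -1}, {"tx": -16, "ty": 1.2, "tz": 0, "turn": 0, "jaw": -1}, {"tx": -19.5, "ty": 1.5, "tz": 0, "turn": 0, "jaw": -1}])

```text
time_s: 4.73
position: [0.5204, -0.1618, 0.1607]
tool_rot: [[0.305, 0.952, 0.001], [0.952, -0.305, 0.004], [0.004, -0.0, -1.0]]
ft_force: [1.4, 0.1, -4.3]
grip_width: 0.0397
```

apply_moves(motion=[{"tx": -0.6, "ty": 0, "tz": 2, "turn": 0, "jaw": -1}, {"tx": -0.8, "ty": 0, "tz": 4, "turn": 0, "jaw": -1}, {"tx": -0.8, "ty": 0, "tz": 6, "turn": 0, "jaw": -1}, {"tx": -0.8, "ty": 0, "tz": 7, "turn": 0, "jaw": -1}, {"tx": -0.8, "ty": 0, "tz": 7, "turn": 0, "jaw": -1}])

```text
time_s: 5.15
position: [0.5167, -0.1684, 0.0879]
tool_rot: [[0.305, 0.952, -0.004], [0.952, -0.305, 0.007], [0.005, -0.006, -1.0]]
ft_force: [-0.7, 0.3, -5.5]
grip_width: 0.0398
```

```bash
python3 - <<'E'
from h import *
i,d=snap('top','t2');j,e=snap('side','s2')
a=cv2.resize(i[140:275,265:365],(444,600),interpolation=2)
b=cv2.resize(j[170:290,215:345],(356,328),interpolation=2)
c=np.zeros((600,800,3),np.uint8);c[:,:444]=a;c[:328,444:]=b;cv2.imwrite('pics/c2.png',c[:,:,::-1])
s=telemetry.observe();print(s['position'],s['tool_rot'],s['ft_force'],s['wrist_torque'])
E
```

```text
[ 0.51816821 -0.16898679  0.09076981] [[ 3.04625967e-01  9.52471769e-01  7.41148535e-04]
 [ 9.52463034e-01 -3.04626376e-01  4.11588046e-03]
 [ 4.14603334e-03 -5.47887486e-04 -9.99991255e-01]] [ 0.06371917 -0.25175479 -4.86762953] [ 0.00896145 -0.02306894 -0.04959011]
```

View pics/c2.png

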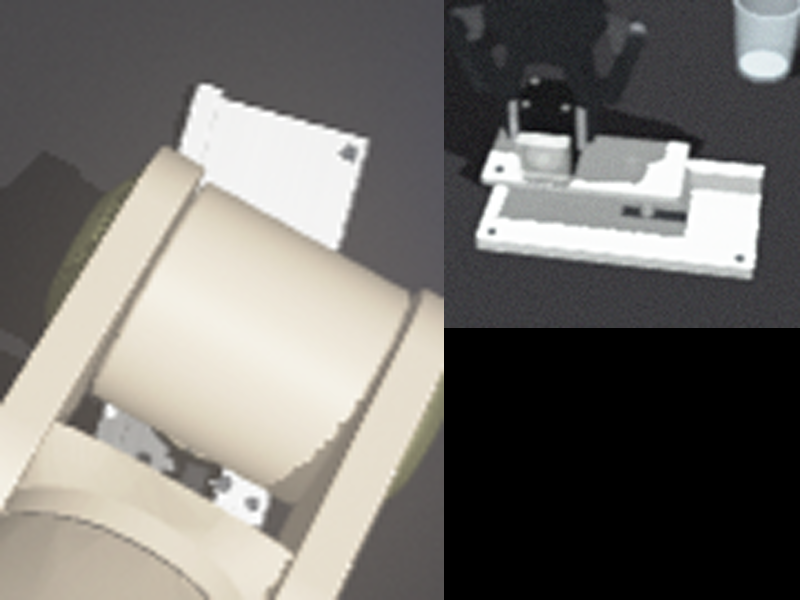

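The side view shows the plate level and parallel above the dock, with the pin at crop (648,212). The top view is hidden by the wrist. I'll lower to just below the fence top, then feel sideways for the fence.

apply_moves(motion=[{"tx": 0, "ty": 0, "tz": 0.8, "turn": -0.2, "jaw": -1}, {"tx": 0, "ty": 0, "tz": 1.6, "turn": -0.2, "jaw": -1}, {"tx": 0, "ty": 0, "tz": 2.2, "turn": -0.2, "jaw": -1}, {"tx": 0, "ty": 0, "tz": 2.4, "turn": -0.2, "jaw": -1}, {"tx": 0, "ty": 0, "tz": 2.4, "turn": -0.2, "jaw": -1}])

```text
time_s: 5.67
position: [0.518, -0.1687, 0.0662]
tool_rot: [[0.301, 0.954, -0.0], [0.954, -0.301, 0.005], [0.004, -0.002, -1.0]]
ft_force: [-0.2, 0.5, -5.2]
grip_width: 0.0392
```

apply_moves(motion=[{"tx": 0, "ty": 0, "tz": 0, "turn": 0, "jaw": -1}, {"tx": 0.05, "ty": 0, "tz": 0, "turn": 0, "jaw": -1}, {"tx": 0.1, "ty": 0, "tz": 0, "turn": 0, "jaw": -1}, {"tx": 0.15, "ty": 0, "tz": 0, "turn": 0, "jaw": -1}, {"tx": 0.15, "ty": 0, "tz": 0, "turn": 0, "jaw": -1}])

```text
time_s: 6.08
position: [0.5185, -0.1672, 0.0663]
tool_rot: [[0.301, 0.954, 0.0], [0.954, -0.301, 0.005], [0.004, -0.001, -1.0]]
ft_force: [-0.1, -0.9, -5.3]
grip_width: 0.0397
```

```bash
python3 - <<'E'
from h import *
O=np.array([.590,-.190]);a=np.radians(-17.5);u=np.array([np.cos(a),np.sin(a)]);v=np.array([-u[1],u[0]])
p=ray('side',[[289.5,247.6]],.02)[0];r=p[:2]-O;print('pin side',r@u,r@v)
s=telemetry.observe();r=np.array(s['position'][:2])-O;print(r@u,r@v,s['position'],s['ft_force'],s['wrist_torque'])
R=np.array(s['tool_rot']);print(np.degrees(np.arctan2(R[1,1],R[0,1])))
E
```

```text
pin side -0.002500293903814251 -0.008188227595130382
-0.07505772827455483 0.00024572673789248695 [ 0.51849006 -0.16719535  0.06633955] [-0.05426605 -0.91127654 -5.28754219] [0.00641385 0.02340324 0.01517636]
-17.52280841294122
```

apply_moves(motion=[{"tx": 0.05, "ty": 0, "tz": 0, "turn": 0, "jaw": -1}, {"tx": 0.05, "ty": 0, "tz": 0, "turn": 0, "jaw": -1}, {"tx": 0.1, "ty": 0, "tz": 0, "turn": 0, "jaw": -1}, {"tx": 0.1, "ty": 0, "tz": 0, "turn": 0, "jaw": -1}])

```text
time_s: 6.42
position: [0.5186, -0.1667, 0.0664]
tool_rot: [[0.301, 0.953, -0.0], [0.953, -0.301, 0.004], [0.004, -0.001, -1.0]]
ft_force: [-3.2, -4.0, -2.6]
grip_width: 0.0395
```

apply_moves(motion=[{"tx": 0.05, "ty": 0, "tz": 0, "turn": 0, "jaw": -1}, {"tx": 0.05, "ty": 0, "tz": 0, "turn": 0, "jaw": -1}])

```text
time_s: 6.58
position: [0.5186, -0.1666, 0.0665]
tool_rot: [[0.302, 0.953, -0.0], [0.953, -0.302, 0.003], [0.003, -0.001, -1.0]]
ft_force: [-3.2, -4.1, -5.1]
grip_width: 0.0396
```

Fence contact felt at about 4 N. I'll back off 1.5 mm and lower gently onto the pin tip.

apply_moves(motion=[{"tx": -0.15, "ty": 0, "tz": 0, "turn": 0, "jaw": -1}, {"tx": -0.15, "ty": 0, "tz": 0.1, "turn": 0, "jaw": -1}, {"tx": -0.15, "ty": 0, "tz": 0.15, "turn": 0, "jaw": -1}, {"tx": -0.15, "ty": 0, "tz": 0.2, "turn": 0, "jaw": -1}, {"tx": -0.15, "ty": 0, "tz": 0.2, "turn": 0, "jaw": -1}])

```text
time_s: 7.0
position: [0.5182, -0.1677, 0.0643]
tool_rot: [[0.302, 0.953, -0.001], [0.953, -0.302, 0.004], [0.003, -0.002, -1.0]]
ft_force: [-0.2, 0.5, -4.9]
grip_width: 0.0393
```

apply_moves(motion=[{"tx": 0, "ty": 0, "tz": 0.05, "turn": 0, "jaw": -1}, {"tx": 0, "ty": 0, "tz": 0.05, "turn": 0, "jaw": -1}])

```text
time_s: 7.17
position: [0.5183, -0.1676, 0.0638]
tool_rot: [[0.301, 0.953, -0.001], [0.953, -0.301, 0.004], [0.003, -0.002, -1.0]]
ft_force: [-0.7, 0.3, -4.6]
grip_width: 0.0394
```

apply_moves(motion=[{"tx": -0.05, "ty": 0, "tz": 0.05, "turn": 0, "jaw": -1}, {"tx": -0.05, "ty": 0, "tz": 0.05, "turn": 0, "jaw": -1}, {"tx": -0.05, "ty": 0, "tz": 0.1, "turn": 0, "jaw": -1}, {"tx": -0.05, "ty": 0, "tz": 0.1, "turn": 0, "jaw": -1}])

```text
time_s: 7.5
position: [0.5182, -0.1679, 0.0635]
tool_rot: [[0.301, 0.954, 0.0], [0.954, -0.301, 0.004], [0.003, -0.001, -1.0]]
ft_force: [-3.4, 3.9, 5.8]
grip_width: 0.0395
```

apply_moves(motion=[{"tx": 0, "ty": 0, "tz": 0.05, "turn": 0, "jaw": -1}, {"tx": 0, "ty": 0, "tz": 0.05, "turn": 0, "jaw": -1}])

```text
time_s: 7.67
position: [0.5183, -0.1678, 0.0634]
tool_rot: [[0.301, 0.954, 0.001], [0.954, -0.301, 0.003], [0.003, -0.0, -1.0]]
ft_force: [-3.9, 4.0, 5.5]
grip_width: 0.0393
```

apply_moves(motion=[{"tx": -0.04, "ty": 0, "tz": -0.04, "turn": 0, "jaw": -1}, {"tx": -0.04, "ty": 0.1, "tz": 0.0, "turn": 0, "jaw": -1}, {"tx": -0.04, "ty": 0.2, "tz": 0.0, "turn": 0, "jaw": -1}, {"tx": -0.04, "ty": 0.3, "tz": 0.0, "turn": 0, "jaw": -1}, {"tx": -0.04, "ty": 0.4, "tz": 0.0, "turn": 0, "jaw": -1}])

```text
time_s: 8.08
position: [0.5218, -0.1696, 0.0635]
tool_rot: [[0.301, 0.954, 0.0], [0.954, -0.301, 0.003], [0.003, -0.001, -1.0]]
ft_force: [-4.5, 0.9, 3.5]
grip_width: 0.0393
```

apply_moves(motion=[{"tx": 0.03, "ty": 0.1, "tz": 0.0, "turn": 0, "jaw": -1}, {"tx": 0.03, "ty": 0.2, "tz": 0.0, "turn": 0, "jaw": -1}, {"tx": 0.03, "ty": 0.3, "tz": 0.0, "turn": 0, "jaw": -1}, {"tx": 0.03, "ty": 0.3, "tz": 0.01, "turn": 0, "jaw": -1}])

```text
time_s: 8.42
position: [0.5251, -0.1704, 0.0633]
tool_rot: [[0.301, 0.954, 0.001], [0.954, -0.301, 0.003], [0.003, -0.0, -1.0]]
ft_force: [-1.4, -0.2, -0.4]
grip_width: 0.0395
```

apply_moves(motion=[{"tx": 0, "ty": 0.1, "tz": 0.02, "turn": 0, "jaw": -1}, {"tx": 0, "ty": 0.2, "tz": 0.03, "turn": 0, "jaw": -1}, {"tx": 0, "ty": 0.2, "tz": 0.03, "turn": 0, "jaw": -1}])

```text
time_s: 8.67
position: [0.5273, -0.171, 0.0625]
tool_rot: [[0.301, 0.954, 0.001], [0.953, -0.301, 0.003], [0.003, -0.0, -1.0]]
ft_force: [-0.3, 0.1, -4.6]
grip_width: 0.0396
```

The plate hangs free 1 mm below the pin-tip height, so the hole is probably over the pin. Lowering gently.

apply_moves(motion=[{"tx": 0, "ty": 0, "tz": 0.1, "turn": 0, "jaw": -1}, {"tx": 0, "ty": 0, "tz": 0.15, "turn": 0, "jaw": -1}, {"tx": 0, "ty": 0, "tz": 0.15, "turn": 0, "jaw": -1}])

```text
time_s: 8.92
position: [0.5272, -0.171, 0.0606]
tool_rot: [[0.301, 0.954, 0.0], [0.954, -0.301, 0.003], [0.003, -0.001, -1.0]]
ft_force: [0.1, 0.8, -3.7]
grip_width: 0.0393
```

apply_moves(motion=[{"tx": 0, "ty": 0.05, "tz": 0, "turn": 0, "jaw": -1}, {"tx": 0, "ty": 0.1, "tz": 0.1, "turn": 0, "jaw": -1}, {"tx": 0, "ty": 0.1, "tz": 0.2, "turn": 0, "jaw": -1}, {"tx": 0, "ty": 0.1, "tz": 0.2, "turn": 0, "jaw": -1}])

```text
time_s: 9.25
position: [0.5281, -0.1712, 0.0584]
tool_rot: [[0.301, 0.954, 0.0], [0.954, -0.301, 0.004], [0.003, -0.001, -1.0]]
ft_force: [-0.0, -0.5, -4.6]
grip_width: 0.0399
```

Free. Home should be at TCP z ≈ 0.0495.

apply_moves(motion=[{"tx": 0, "ty": 0, "tz": 0.15, "turn": 0, "jaw": -1}, {"tx": 0, "ty": 0, "tz": 0.3, "turn": 0, "jaw": -1}, {"tx": 0, "ty": 0, "tz": 0.45, "turn": 0, "jaw": -1}, {"tx": 0, "ty": 0, "tz": 0.45, "turn": 0, "jaw": -1}])

```text
time_s: 9.58
position: [0.5279, -0.1711, 0.0535]
tool_rot: [[0.301, 0.954, -0.001], [0.953, -0.301, 0.004], [0.004, -0.002, -1.0]]
ft_force: [-0.6, 0.8, -3.9]
grip_width: 0.0391
```

apply_moves(motion=[{"tx": 0, "ty": 0, "tz": 0.1, "turn": 0, "jaw": -1}, {"tx": 0, "ty": 0, "tz": 0.2, "turn": 0, "jaw": -1}, {"tx": 0, "ty": 0, "tz": 0.25, "turn": 0, "jaw": -1}, {"tx": 0, "ty": 0, "tz": 0.25, "turn": 0, "jaw": -1}])

```text
time_s: 9.92
position: [0.5279, -0.1711, 0.0509]
tool_rot: [[0.301, 0.954, -0.001], [0.954, -0.301, 0.004], [0.004, -0.002, -1.0]]
ft_force: [0.8, -0.4, -4.8]
grip_width: 0.0396
```

apply_moves(motion=[{"tx": 0, "ty": 0, "tz": 0.05, "turn": 0, "jaw": -1}, {"tx": 0, "ty": 0, "tz": 0.1, "turn": 0, "jaw": -1}, {"tx": 0, "ty": 0, "tz": 0.1, "turn": 0, "jaw": -1}])

```text
time_s: 10.17
position: [0.5279, -0.1711, 0.0501]
tool_rot: [[0.301, 0.954, -0.001], [0.954, -0.301, 0.004], [0.004, -0.002, -1.0]]
ft_force: [-0.6, 0.4, -2.2]
grip_width: 0.0393
```

apply_moves(motion=[{"tx": 0, "ty": 0, "tz": 0.05, "turn": 0, "jaw": -1}, {"tx": 0, "ty": 0, "tz": 0.05, "turn": 0, "jaw": -1}])

```text
time_s: 10.33
position: [0.528, -0.1711, 0.05]
tool_rot: [[0.301, 0.954, -0.0], [0.954, -0.301, 0.004], [0.003, -0.001, -1.0]]
ft_force: [-1.6, 1.8, 3.9]
grip_width: 0.0394
```

Seated: contact at z = 0.050, 13.5 mm below the tip ride. Now releasing and looking.

apply_moves(motion=[{"tx": 0, "ty": 0, "tz": -0.02, "turn": 0, "jaw": 0.1}, {"tx": 0, "ty": 0, "tz": -0.02, "turn": 0, "jaw": 0.3}, {"tx": 0, "ty": 0, "tz": -0.02, "turn": 0, "jaw": 0.6}, {"tx": 0, "ty": 0, "tz": -0.02, "turn": 0, "jaw": 0.8}, {"tx": 0, "ty": 0, "tz": -0.02, "turn": 0, "jaw": 0.8}])

```text
time_s: 10.75
position: [0.5281, -0.1712, 0.0502]
tool_rot: [[0.301, 0.954, -0.0], [0.954, -0.301, 0.004], [0.003, -0.001, -1.0]]
ft_force: [0.1, -0.7, -0.6]
grip_width: 0.0769
```

apply_moves(motion=[{"tx": 0, "ty": 0, "tz": -1, "turn": 0, "jaw": 0.8}, {"tx": 0, "ty": 0, "tz": -3, "turn": 0, "jaw": 0.8}, {"tx": 0, "ty": 0, "tz": -6, "turn": 0, "jaw": 0.8}, {"tx": 0, "ty": 0, "tz": -10, "turn": 0, "jaw": 0.8}, {"tx": 0, "ty": 0, "tz": -13, "turn": 0, "jaw": 0.8}])

```text
time_s: 11.17
position: [0.5282, -0.1717, 0.1837]
tool_rot: [[0.301, 0.954, 0.002], [0.954, -0.301, 0.002], [0.003, 0.001, -1.0]]
ft_force: [0.8, -0.0, 0.8]
grip_width: 0.0767
```

apply_moves(motion=[{"tx": 4, "ty": -3, "tz": 0, "turn": 0, "jaw": 0.8}, {"tx": 8, "ty": -4, "tz": 0, "turn": 0, "jaw": 0.8}, {"tx": 12, "ty": -5, "tz": 0, "turn": 0, "jaw": 0.8}, {"tx": 16, "ty": -6, "tz": 0, "turn": 0, "jaw": 0.8}, {"tx": 20, "ty": -6, "tz": 0, "turn": 0, "jaw": 0.8}])

```text
time_s: 11.58
position: [0.5288, 0.0347, 0.1854]
tool_rot: [[0.302, 0.953, 0.002], [0.953, -0.302, 0.002], [0.003, 0.002, -1.0]]
ft_force: [0.7, -0.6, 0.1]
grip_width: 0.0769
```

```bash
python3 - <<'E'
from h import *
i,d=snap('top','t3');j,e=snap('side','s3')
a=cv2.resize(i[140:275,265:365],(444,600),interpolation=2)
b=cv2.resize(j[170:290,215:345],(356,328),interpolation=2)
c=np.zeros((600,800,3),np.uint8);c[:,:444]=a;c[:328,444:]=b;cv2.imwrite('pics/c3.png',c[:,:,::-1])
s=telemetry.observe();print(s['position'],s['time_s'])
O=np.array([.590,-.190]);an=np.radians(-17.5);u=np.array([np.cos(an),np.sin(an)]);v=np.array([-u[1],u[0]])
P=cloud('top',d);B=P[...,:2]-O;x,y,z=B@u,B@v,P[...,2]
for n,x0,x1 in(('tail',-.128,-.095),('front',-.05,.05),('bare base',.055,.072)):
    m=(x>x0)&(x<x1)&(abs(y)<.025)&(z<.03);print(n,m.sum(),np.median(z[m]) if m.any() else None)
m=(z>.066)&(z<.085)&(abs(y)<.05)&(x>-.12)&(x<0)
if m.sum()>20:print('house top',np.median(z[m]),x[m].mean(),y[m].mean(),cv2.minAreaRect(np.c_[x[m],y[m]].astype(np.float32)))
E
```

```text
[0.53025796 0.03759934 0.18519715] 11.6833
tail 354 0.014117681605489858
front 916 0.017322945988596544
bare base 173 0.011674194254993235
house top 0.07376474532906287 -0.06510366352011669 0.00026225134234534957 ((-0.06473459303379059, 0.00021724961698055267), (0.040200281888246536, 0.039971087127923965), 0.3164573013782501)
```

View pics/c3.png

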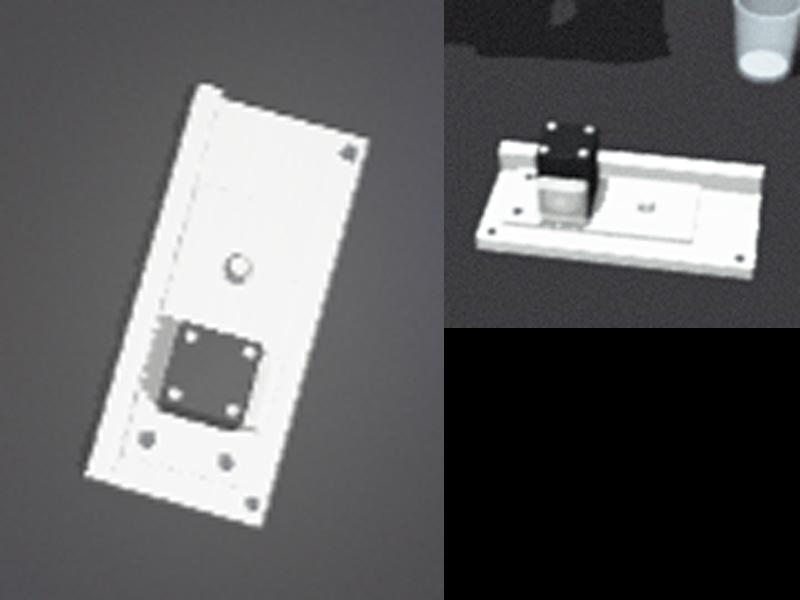

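The pin shows in the hole at crop (237,267), and the plate lies flat and square along the fence. The housing top is at 73.8 mm (74 expected) and yaw is within 0.3°. Handing in.

```bash
python3 -c "
from h import *
print(close_job())"
```

```text
the job is handed in; nothing more can be done
None
```

The pump head is mounted on the steel dock with its hole over the pin, and I handed the job in at about 11.7 s with the gripper open and clear.

- **How it went:** I gripped the housing across its x faces at 50 N and carried it to the dock. I touched the fence at about 5 N, backed off about 1.5 mm, and slid the plate along the pin tip until the hole dropped over it. The firmest press on the pin tip was about 10 N. I then lowered the plate home and let go.
- **Last checks that agreed:**
  - The pin shows inside the hole in the top view.
  - The housing top is at 73.8 mm, against 74 mm expected when home, and the plate's front top face is at 17.3 mm, against 18 mm.
  - The plate is square to the dock within about 0.3°.
  - I steered clear of the beaker, jar, screwdriver and blue dock; the beaker looks unmoved, and I did not check the others again.
- **Checks that disagreed or were weak:**
  - The height reading behind the housing came out at 14.1 mm. I put that down to the sampled area including bare base beyond the plate's end, and did not check further.
  - The gripper came down 13.5 mm from the pin-tip contact, 0.5 mm short of the nominal 14 mm. The tip contact was read with a slight preload.
  - My camera estimates of the pin along the slot ran from −2.5 to −7 mm; feeling put it near −6.5 mm.

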